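Close the Tet candy box with its keyed lid

TASK

Take the round red lid off its sloping stand by the gold grip, set it on the open candy box, and turn it until its hidden lugs find their gaps and it drops fully home, flat on the rim; then let go. Leave the glasses and the other things on the cabinet standing where they are.

Things in the scene. Friction and masses are not known exactly. Their poses are not given: they have to be found in the camera images.
- lid: Round red lid, loose, about 0.25 kg. Disc 150 mm across, 6 mm thick; origin at the centre of the disc's underside, z out of its top. Starts lying on the stand with z tipped 28 degrees from vertical towards the stand's front and x pointing up the slope. Five equal unseen lugs under it, every 72 degrees: 12 mm wide, out to 67 mm from the axis, down to z = -16 mm.
- lid_grip (a point): Middle of the gold bar grip on top of the lid, 30 mm above the lid's origin. The bar is 64 mm long (along x), 22 mm wide (along y; grasp it across this) and rises from 6 to 42 mm above the lid's origin. Same axes as the lid.
- candy_box: Round open red tub of the candy box with sweets inside, fixed to the cabinet top; 150 mm outside diameter, 140 mm inside, 70 mm tall; origin at the centre of its underside. With the lugs resting on its inner ledge the lid's origin is 78 mm above the tub's; once they drop through the gaps it sinks 8 mm, to 70 mm, and the disc lies on the rim.
- box_ledge (a point): Centre of the tub's mouth at the height of its inner ledge, 8 mm below the rim (ledge 55 to 70 mm from the axis). Five gaps 20 mm wide, every 72 degrees, pass the lugs; their angle differs each time and no reported yaw tells it. Play: 4 mm each side of a lug (3.5 degrees either way), 3 mm all round in the mouth.
- stand: Wooden stand fixed to the cabinet top: a board 160 mm wide, 170 mm long, sloping 28 degrees, low edge at its front (its own -x), high edge about 98 mm up at its back; it faces away from the robot, so the lid tips away. Two pegs near the low edge, 90 mm apart, stop the lid sliding down. Origin on the cabinet top under the middle of the board.
- tumbler_a: empty clear glass tumbler, 68 mm across, 100 mm tall; a bystander; origin at the centre of its underside
- tumbler_b: a second, identical empty glass tumbler; a bystander; origin at the centre of its underside
- toothpick_holder: white ceramic toothpick holder, 42 mm across, 55 mm tall (68 with the picks); a bystander; origin at the centre of its underside
- nail_clipper: chrome nail clipper with spring lever, 75 mm long, 20 mm high, lying flat; a bystander; origin at the centre of its underside
- remote: black TV remote, 160 x 45 x 18 mm, lying flat, long side along its y; a bystander; origin at the centre of its underside
- tea_tin: green tea tin, 70 mm across, 110 mm tall; a bystander; origin at the centre of its underside
Things that resemble listed ones, but are neither listed nor needed, are in the scene too. Leave any green or white look-alike of the lid alone.

How it is judged (in metres and radians):
On the way:
1. the lid is lifted off its stand and carried clear of it (contact force between lid and stand below 0.05 N and distance between lid and stand above 0.15 m), for 0.1 s.
At the end, for the whole second after the job is handed in: The lid is at rest, released, right way up and flat on the candy box (within 0.04 rad), centred within 7 mm, with its lugs through the gaps: its origin 66 to 72.5 mm above the tub's underside. All bystanders stand within 30 mm of where they were, upright within 0.3 rad (z of lid in the frame of candy_box between 0.066 and 0.0725 m and horizontal distance between lid and candy_box below 0.007 m and angle between the z axis of lid and the z axis of candy_box, either way round below 0.04 rad and angle between lid's own z axis and vertical below 0.2 rad and linear speed of lid below 0.02 m/s and distance of each of tumbler_a, tumbler_b, toothpick_holder, nail_clipper, remote, tea_tin from where it was at the start of the episode below 0.03 m and angle between each of tumbler_a, tumbler_b, toothpick_holder, nail_clipper, remote, tea_tin's own z axis and vertical below 0.3 rad); the robot touches nothing.
It fails at once if a bystander is shifted by more than 30 mm (distance of any of tumbler_a, tumbler_b, toothpick_holder, nail_clipper, remote, tea_tin from where it was at the start of the episode above 0.03 m).
It fails at once if a bystander is tipped over (angle between any of tumbler_a, tumbler_b, toothpick_holder, nail_clipper, remote, tea_tin's own z axis and vertical above 0.5 rad).
It also fails if it takes over 64 s, if anything falls off the work surface, if the arm or the gripper's body presses on something with over 40 N, if the wrist force passes 120 N, or if a joint passes its speed limit or range.

ROBOT

A 6-joint arm with a two-finger parallel gripper is mounted at the origin on the work surface. World frame = base frame: x ahead of the robot, y to its left, z up, the work surface at z = 0. Lengths are in m, angles in degrees, forces in N, time in s.
With the tool pointing down it reaches from about 0.325 to 0.775 m from the base axis. Payload 5.5 kg.
Tool frame: the origin (TCP) lies at the centre of the arm's flange, where the gripper is bolted on; the fingertips stand 182 mm ahead of it and the grasp point (between the pads) lies 163 mm ahead of it; z points along the fingers, y is the line along which they close (so a half turn about z gives the same grasp; the last joint's range is limited). The gripper opens to 88 mm and grips with 3 to 60 N. Pads are 20 mm wide; open, the fingers measure 115 mm over their backs; the gripper's body (75 mm by 178 mm) begins 61 mm behind the grasp point.
Start: joints at [-79.395, 5.22, 70.514, -0, 104.267, -3.249], TCP at [0.144, -0.583, 0.405] pointing down, gripper open.
Joint ranges: [-164.24, 164.24], [-49.07, 125.15], [9.68, 141.18], [-86.29, 266.29], [3.28, 154.24], [-151.56, 151.56]. Speed limits (degrees/s): [147.25, 147.25, 172.46, 180, 180, 180].

INTERFACE

Orientations are given as [roll, pitch, yaw] about the fixed x, y, z axes, in that order (R = Rz(yaw) Ry(pitch) Rx(roll)).
In Python, from station import r gives the robot as it stands. The module is installed in compiled form; this text tells all that it offers. Calls block until the motion is done:
- r.reach(position, orientation): joint-space move of the TCP to a pose.
- r.servo_line(position, rotation=None, speed=0.15): straight line of the TCP; rotation=None keeps the orientation; speed is the mean speed in m/s.
- r.move_joints(angles): joint-space move.
- r.let_go() and r.grab(squeeze=None): open the fingers fully, or close them until they stop; squeeze is the grip in N (None keeps the last).
- r.wait(seconds).
- r.inverse_kinematics(position, orientation): joint angles nearest the present ones, or None.
- r.sense(): the state.
- r.snapshot(name): name is "side" or "top"; returns a dict with "frame" (420x560x3 uint8, red, green, blue), "fx", "fy", "cx", "cy" (pixels), "dist_coeffs" ([k1, k2, p1, p2, k3] as OpenCV has them; the pictures are not rectified), "R" (3x3) and "t" (3): a world point X has camera coordinates R X + t. Camera axes: x right, y down, z forward; pixel columns grow to the right and rows downward; lengths in m; the calibration is good to about 2 mm. A picture is of the moment at which its call begins. There is no depth.
A pose or a line that the arm cannot do raises r.IKError and nothing moves.
- r.hand_in(): hands the job in; it is judged then, once.
The state is a dict: "clock": time; "joints": joint angles; "joint_vel": joint speeds; "joint_torque": joint torques, N m; "tcp_pos": TCP position; "orientation": TCP orientation; "contact_force": force on the tool from outside, world axes, zero at the start; "torque": the same for the moment, N m; "opening": finger opening in m; "gripper_force": force on a finger pad.
Only numpy, scipy, OpenCV 4.12 (cv2) and the standard library are available. Lean on these libraries where they do the work, as an engineer would, in place of code of your own. Each camera call takes 0.05 s, during which the arm holds its last target. There are 200 camera calls.

## Working session

There is one attempt and no reset: what is moved stays moved. The work goes in short steps, each a Python script; the robot and the scene stay as the last script left them, time stands still between calls to the robot, and variables do not carry over. Pictures are saved under pics/ and viewed, at most 10 in all, crops included, and the job is handed in when it is done.

```bash
mkdir -p pics; python3 - <<'E'
from station import r
import cv2,pickle
d={}
for n in("side","top"):
    s=r.snapshot(n); d[n]=s; cv2.imwrite(f"pics/{n}0.png",cv2.resize(s["frame"][:,:,::-1],(800,600),interpolation=cv2.INTER_CUBIC))
    print(n,s["fx"],s["cx"],s["cy"],s["dist_coeffs"],s["R"],s["t"])
pickle.dump(d,open("snap0.pkl","wb"))
s=r.sense();print(s)
E
```

```text
side 383.4195455432038 281.1613149963907 208.91316310517945 [0.02344652 0.         0.         0.         0.        ] [[ 0.9740018  -0.22530021 -0.0236709 ]
 [-0.14874436 -0.55721008 -0.81694066]
 [ 0.17086723  0.79922259 -0.57623575]] [-0.51960835  0.15504066  1.06828466]
top 445.9819457776345 279.6071550555099 215.05022768027655 [-0.13914745  0.          0.          0.          0.        ] [[-0.02079799 -0.99952632 -0.02268421]
 [-0.98132625  0.0247484  -0.19075193]
 [ 0.19122298  0.01829335 -0.98137614]] [0.02477101 0.5389306  1.16560524]
{'clock': 0.1, 'joints': array([-7.93935740e+01,  5.25743490e+00,  7.05729337e+01, -1.58911522e-03,
        1.04265742e+02, -3.24816856e+00]), 'joint_vel': array([ 0.01045905, -0.0996897 , -0.13457188,  0.14338372, -0.0118758 ,
        0.03045249]), 'joint_torque': array([ 3.16976228e-03, -4.47859383e+01, -4.07568169e+01,  7.00763706e-02,
        2.84436950e-02, -1.04880562e-04]), 'tcp_pos': array([ 0.14368399, -0.58259632,  0.40365406]), 'orientation': array([-1.79903957e+02, -3.90741138e-03,  1.38542010e+01]), 'contact_force': array([ 0.31954016, -0.19034842, -0.02318346]), 'torque': array([-0.03415464, -0.04172418,  0.05210785]), 'gripper_force': 0.0, 'opening': 0.0877591273150353}
```

View pics/top0.png

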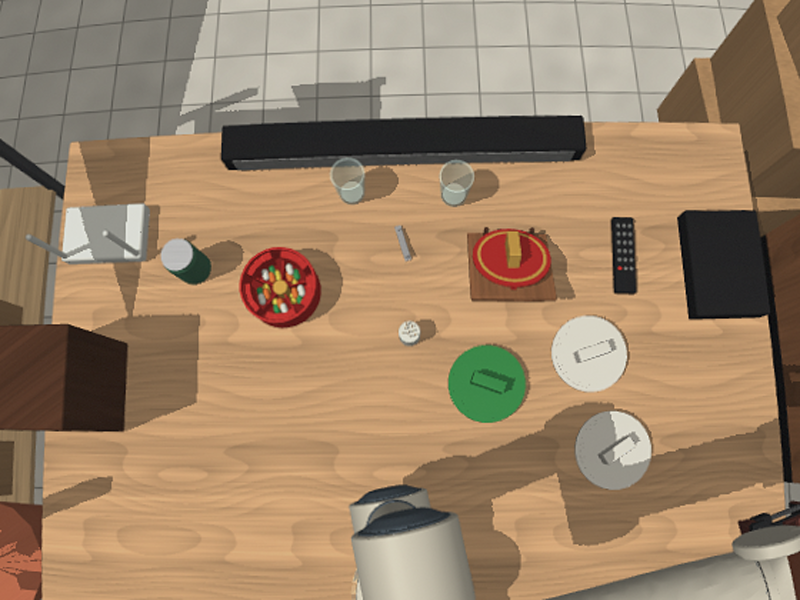

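View pics/side0.png

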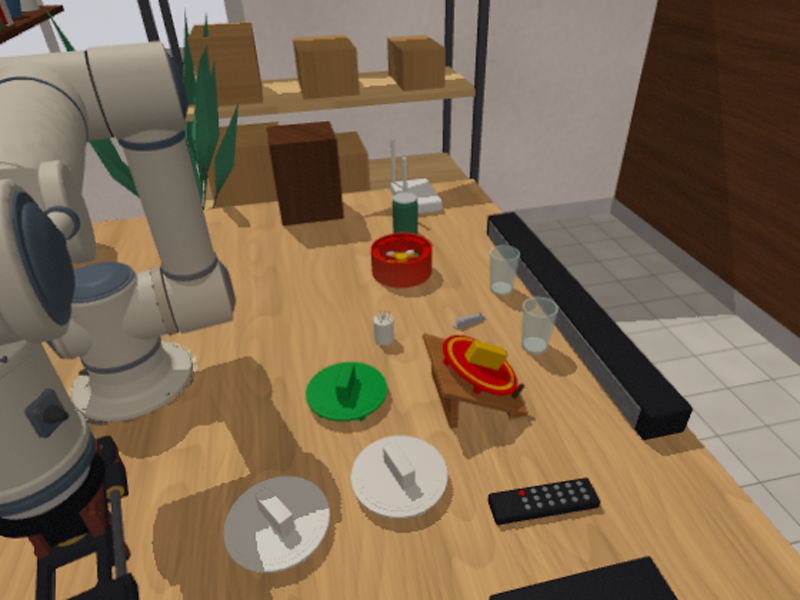

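The lid candidates in the top view are red (512,258) on the wooden stand, green (487,383), white (590,353) and grey-white (613,450). Only the red one with the gold bar on the sloping stand fits. The tub is at (280,287). I'll confirm with an enlarged mosaic.

```bash
python3 - <<'E'
import cv2,pickle,numpy as np
d=pickle.load(open("snap0.pkl","rb"))
def crop(n,u,v,k):  # raw crop, window 80x60 ->400x300
    f=d[n]["frame"][:,:,::-1]; w,h=400//k,300//k
    return cv2.resize(f[v:v+h,u:u+w],(400,300),interpolation=cv2.INTER_CUBIC)
m=np.vstack([np.hstack([crop("top",318,152,5),crop("top",156,170,5)]),np.hstack([crop("side",295,230,5),crop("side",241,153,5)])])
cv2.imwrite("pics/mosaic.png",m)
E
```

```text
(no output)
```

View pics/mosaic.png

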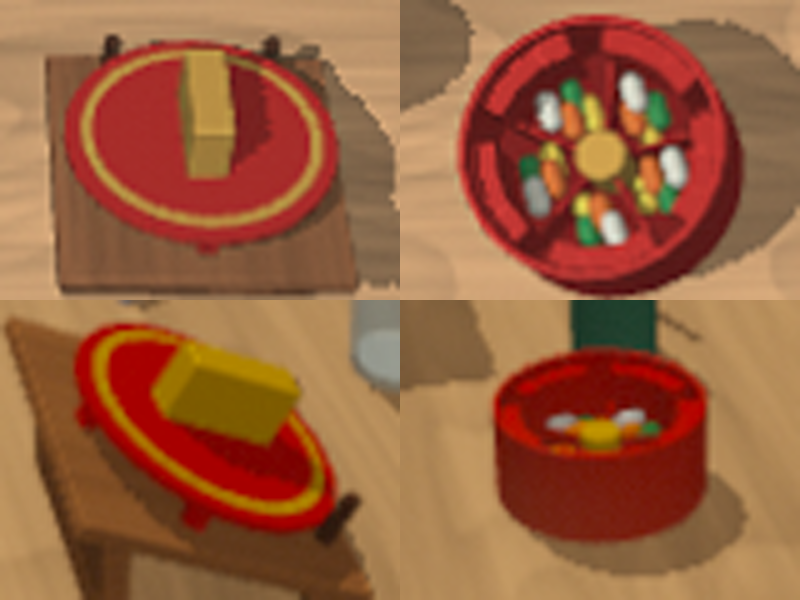

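The crop confirms the red lid with its gold bar. A lug shows at the upslope edge (mosaic 207,247), so there's a lug along lid +x. The tub's gaps are visible at mosaic (585,40) and (690,95), among others. Next I'll fit poses and check them with overlays.

```bash
cat > h.py <<'E'
import numpy as np,cv2,pickle
from scipy.optimize import least_squares
from scipy.spatial.transform import Rotation as Ro
def K(s): return np.array([[s["fx"],0,s["cx"]],[0,s["fy"],s["cy"]],[0,0,1]])
def proj(s,X): return cv2.projectPoints(np.asarray(X,float).reshape(-1,1,3),cv2.Rodrigues(np.array(s["R"]))[0],np.array(s["t"]),K(s),np.array(s["dist_coeffs"]))[0][:,0]
def back(s,uv,z):
    p=cv2.undistortPoints(np.asarray(uv,float).reshape(-1,1,2),K(s),np.array(s["dist_coeffs"]))[:,0]
    R=np.array(s["R"]);c=-R.T@np.array(s["t"]);d=np.c_[p,np.ones(len(p))]@R
    return c+d*((z-c[2])/d[:,2])[:,None]
def raw(m,mo,uv0,k=5): return (np.asarray(m,float)-mo+.5)/k-.5+np.array(uv0)
th=np.radians(np.arange(0,360,1))
def circ(rad,z): return np.c_[rad*np.cos(th),rad*np.sin(th),np.full(th.shape,z)]
def pose(X,p,yaw,pitch=0): return Ro.from_euler('xyz',[0,pitch,yaw],degrees=True).apply(X)+p
def dist(a,b): return np.min(np.linalg.norm(a[:,None]-b[None],axis=2),1)
E
cat > fit.py <<'E'
from h import *
d=pickle.load(open("snap0.pkl","rb"));T,S=d["top"],d["side"]
# tub rim
tr=raw([(458,150),(597,15),(480,85),(540,30),(660,33),(700,72)],[400,0],(156,170))
sr=raw([(495,400),(520,368),(600,349),(680,367),(707,400)],[400,300],(241,153))
f=lambda q:np.r_[dist(tr,proj(T,circ(.075,.07)+[q[0],q[1],0])),dist(sr,proj(S,circ(.075,.07)+[q[0],q[1],0]))]
q0=back(T,raw([(597,150)],[400,0],(156,170)),.07)[0][:2]
b=least_squares(f,q0);print("tub",b.x,b.fun.round(1));tub=b.x
g=back(T,raw([(585,40),(692,95),(667,240),(527,240),(487,127)],[400,0],(156,170)),.062)[:,:2]-tub
a=np.degrees(np.arctan2(g[:,1],g[:,0]));print("gaps",a.round(1),(a%72).round(1),np.linalg.norm(g,axis=1).round(4))
cor=np.array([[.032,-.011,.042],[.032,.011,.042],[-.032,-.011,.042],[-.032,.011,.042],[.032,-.011,.006],[.032,.011,.006]])
cu=raw([(193,137),(236,135),(184,52),(222,50),(190,178),(230,177)],[0,0],(318,152))
tl=raw([(64,130),(338,145),(190,40),(212,241)],[0,0],(318,152))
sl=raw([(120,324),(77,370),(335,485),(200,352)],[0,300],(295,230))
f=lambda q:np.r_[(proj(T,pose(cor,q[:3],q[3],-28))-cu).ravel(),dist(tl,proj(T,pose(circ(.075,.006),q[:3],q[3],-28))),dist(sl,proj(S,pose(circ(.075,.006),q[:3],q[3],-28)))]
q0=np.r_[back(T,raw([(200,135)],[0,0],(318,152)),.075)[0],180]
b=least_squares(f,q0,x_scale=[.01,.01,.01,3]);print("lid",b.x,b.fun.round(1));q=b.x
pickle.dump((tub,a,q),open("fit.pkl","wb"))
def crop(s,u,v,lines,k=5):
    im=cv2.resize(s["frame"][v:v+60,u:u+80,::-1],(400,300),interpolation=cv2.INTER_CUBIC)
    for X in lines:
        p=(proj(s,X)-[u,v]+.5)*k-.5; cv2.polylines(im,[np.round(p).astype(int)],False,(255,255,0),1)
    return im
box=np.array([[sx*.032,sy*.011,z] for z in(.006,.042) for sx,sy in((1,1),(1,-1),(-1,-1),(-1,1),(1,1))])
P=lambda X:pose(X,q[:3],q[3],-28)
L=[P(box),P(circ(.075,.006)),P(circ(.075,0))]
t3=np.r_[tub,0]
B=[circ(.075,.07)+t3,circ(.07,.07)+t3,circ(.075,0)+t3]
am=np.degrees(np.angle(np.exp(1j*5*np.radians(a)).sum()))/5;print("gap mod72",am%72)
for i in range(5):
    c=np.radians(am+72*i);B.append(np.array([[.055*np.cos(c),.055*np.sin(c),.062],[.07*np.cos(c),.07*np.sin(c),.062]])+t3)
cv2.imwrite("pics/ov.png",np.vstack([np.hstack([crop(T,318,152,L),crop(T,156,170,B)]),np.hstack([crop(S,295,230,L),crop(S,241,153,B)])]))
E
python3 fit.py
```

```text
tub [0.58677942 0.24506967] [0.1 0.1 0.5 0.4 0.7 1.3 1.5 0.7 0.4 0.3 0.5]
gaps [   6.4  -61.  -141.9  143.1   76.5] [ 6.4 11.   2.1 71.1  4.5] [0.0634 0.0611 0.0655 0.0621 0.0631]
lid [ 6.27172216e-01 -2.03860336e-01  6.76259558e-02  1.79274204e+02] [ 0.4 -0.5  0.2 -0.2 -0.3 -0.6  0.1 -0.3 -0.4  0.5 -0.3  0.7  0.1  0.2
  0.3  0.1  0.7  0.4  0.   0.7]
gap mod72 4.599032763118486
```

View pics/ov.png

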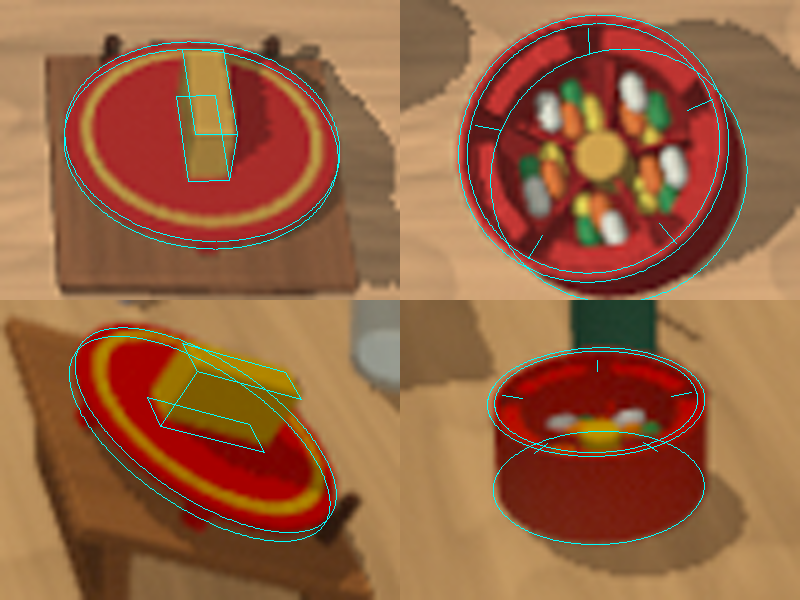

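The overlay fits: tub about (0.587,0.245), lid bar within 1 px in the top view. The side view has the same ~1 px bias for both objects, so it cancels. Now I'll check IK and then grasp.

```bash
cat >> h.py <<'E'
def tool(lidR,sg): # lidR Rotation of lid; tool z=-lid z, tool y=sg*lid y
    M=lidR.as_matrix();Y=sg*M[:,1];Z=-M[:,2]
    return Ro.from_matrix(np.c_[np.cross(Y,Z),Y,Z]).as_euler('xyz',degrees=True)
def tcp(lid,lidR,up=0): return np.asarray(lid)+lidR.apply([0,0,.030+.163+up])
E
cat > g.py <<'E'
from h import *
from station import r
tub,a,q=pickle.load(open("fit.pkl","rb"))
LR=Ro.from_euler('xyz',[0,-28,q[3]],degrees=True)
for sg in(1,-1):
    for up in(0,.1): print(sg,up,r.inverse_kinematics(list(tcp(q[:3],LR,up)),list(tool(LR,sg))))
    for yw in (148.6,220.6,4.6+72*1,4.6):
        R2=Ro.from_euler('z',yw,degrees=True);o=r.inverse_kinematics(list(tcp([*tub,.09],R2)),list(tool(R2,sg)));print(yw,None if o is None else o)
E
python3 g.py
```

```text
1 0 [-16.87294059  43.51011436  40.85957067  -8.89274754 122.37112163
  70.87157683]
1 0.1 [-16.01037369  56.91193754  11.69748653 -10.66849762 138.0477476
  68.45904972]
148.6 [ 1.96030345e+01  1.12630936e+01  7.62199512e+01 -2.54444375e-14
  9.25169552e+01  1.41003034e+02]
220.6 [ 1.96030345e+01  1.12630936e+01  7.62199512e+01 -2.54444375e-14
  9.25169552e+01  6.90030345e+01]
76.6 [ 1.96030345e+01  1.12630936e+01  7.62199512e+01 -2.54444375e-14
  9.25169552e+01 -1.46996966e+02]
4.6 [ 1.96030345e+01  1.12630936e+01  7.62199512e+01  2.54444375e-14
  9.25169552e+01 -7.49969655e+01]
-1 0 [ -16.87294059   43.51011436   40.85957067   -8.89274754  122.37112163
 -109.12842317]
-1 0.1 [ -16.01037369   56.91193754   11.69748653  -10.66849762  138.0477476
 -111.54095028]
148.6 [ 1.96030345e+01  1.12630936e+01  7.62199512e+01 -2.54444375e-14
  9.25169552e+01 -3.89969655e+01]
220.6 [ 1.96030345e+01  1.12630936e+01  7.62199512e+01 -2.54444375e-14
  9.25169552e+01 -1.10996966e+02]
76.6 [19.60303447 11.26309356 76.21995121  0.         92.51695523 33.00303447]
4.6 [ 1.96030345e+01  1.12630936e+01  7.62199512e+01 -2.54444375e-14
  9.25169552e+01  1.05003034e+02]
```

```bash
cat > g2.py <<'E'
from h import *
from station import r
tub,a,q=pickle.load(open("fit.pkl","rb"))
LR=Ro.from_euler('xyz',[0,-28,q[3]],degrees=True);o=list(tool(LR,1))
p=lambda u:list(tcp(q[:3],LR,u))
r.reach(p(.08),o)
r.servo_line(p(0),speed=.08)
s=r.sense();print(s["clock"],s["contact_force"].round(2))
r.grab(40);s=r.sense();print("grab",s["clock"],s["opening"],s["gripper_force"],s["contact_force"].round(2),s["torque"].round(2))
r.servo_line(p(.07),speed=.1)
b=np.array(p(.07));b+=[-.1,.05,.06]
r.servo_line(list(b),speed=.2)
s=r.sense();print(s["clock"],s["opening"],s["contact_force"].round(2))
R2=Ro.from_euler('z',220.6,degrees=True)
r.reach(list(tcp([*tub,.13],R2)),list(tool(R2,1)))
s=r.sense();print(s["clock"],s["opening"],s["contact_force"].round(2),s["torque"].round(2),s["tcp_pos"])
d={n:r.snapshot(n) for n in("side","top")};pickle.dump(d,open("snap1.pkl","wb"))
T,S=d["top"],d["side"]
lid=np.array(s["tcp_pos"])-[0,0,.193];print(lid,s["orientation"])
def crop(s,u,v,lines,k=4):
    im=cv2.resize(s["frame"][v:v+75,u:u+100,::-1],(400,300),interpolation=cv2.INTER_CUBIC)
    im2=im.copy()
    for X in lines: cv2.polylines(im2,[np.round((proj(s,X)-[u,v]+.5)*k-.5).astype(int)],False,(255,255,0),1)
    return np.hstack([im,im2])
L=[circ(.075,.006)+lid,circ(.075,0)+lid]
cv2.imwrite("pics/hold.png",np.vstack([crop(T,150,155,L),crop(S,231,125,L)]))
E
python3 g2.py
```

```text
3.6 [ 0.22 -0.24 -0.3 ]
grab 4.625 0.022071025422914108 39.77111041545868 [1.27 0.86 1.63] [ 0.32 -0.4  -0.26]
6.2583 0.0220586767705033 [-0.4   0.76 -2.59]
7.75 0.021845785387767776 [ 1.61  0.29 -2.27] [-0.05 -0.1  -0.03] [0.58743695 0.24398823 0.32289385]
[0.58743695 0.24398823 0.12989385] [1.79971018e+02 4.38438031e-02 4.04934773e+01]
```

View pics/hold.png

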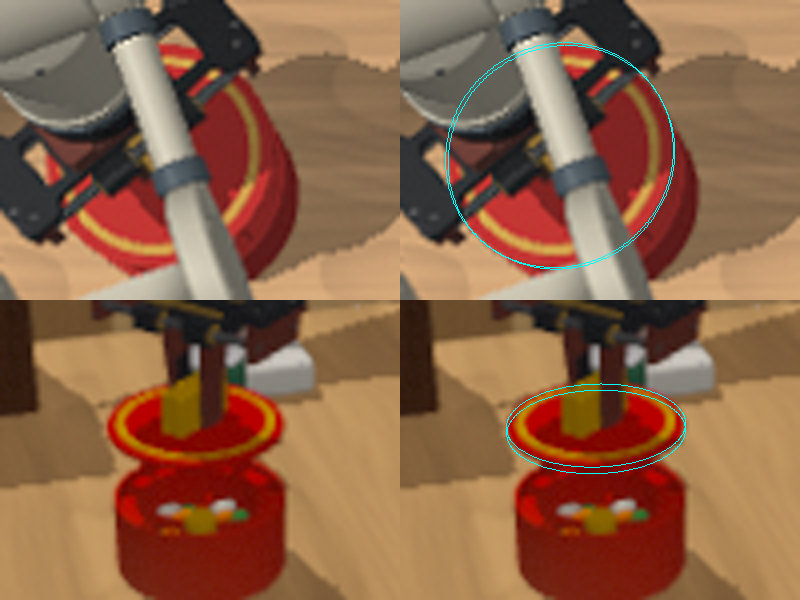

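The lid is held level and close to where I predicted. Before lowering, I'll get tub and lid centres from silhouettes in each view, which gives a relative offset free of calibration bias.

```bash
cat > sil.py <<'E'
from h import *
d0=pickle.load(open("snap0.pkl","rb"));d1=pickle.load(open("snap1.pkl","rb"))
def redmask(s,win,k=8):
    u0,v0,u1,v1=win;im=cv2.resize(s["frame"][v0:v1,u0:u1],None,fx=k,fy=k,interpolation=cv2.INTER_LINEAR).astype(int)
    m=((im[...,0]-im[...,1]>60)&(im[...,0]>1.9*im[...,1])&(im[...,2]<.6*im[...,0])).astype(np.uint8)
    n,l,st,_=cv2.connectedComponentsWithStats(m);return (l==1+np.argmax(st[1:,4])).astype(np.uint8)
def hullpts(s,X,win,k=8): return cv2.convexHull(((proj(s,X)-win[:2]+.5)*k-.5).astype(np.float32))
def fitxy(s,win,X,x0,name):
    m=redmask(s,win);c=max(cv2.findContours(m,cv2.RETR_EXTERNAL,cv2.CHAIN_APPROX_NONE)[0],key=len)
    c=cv2.convexHull(c)[:,0].astype(float); c=c[(c[:,0]>2)&(c[:,1]>2)&(c[:,0]<m.shape[1]-3)&(c[:,1]<m.shape[0]-3)]
    def f(q):
        h=hullpts(s,X+[q[0],q[1],0],win);return [cv2.pointPolygonTest(h,(float(x),float(y)),True)/8 for x,y in c]
    b=least_squares(f,x0,loss='soft_l1',f_scale=.3,diff_step=1e-4,x_scale=.01);print(name,b.x.round(4),"rms px",np.sqrt(np.mean(b.fun**2)).round(2),len(c));return m
tubX=np.r_[circ(.075,.07),circ(.075,0)]
x0=[.587,.245]
a=fitxy(d0["top"],(160,165,232,235),tubX,x0,"tub top")
b=fitxy(d0["side"],(252,155,310,205),tubX,x0,"tub side")
lidz=.1299;X=np.r_[circ(.075,lidz),circ(.075,lidz+.006)]
c=fitxy(d1["side"],(250,140,310,164),X,x0,"lid side")
# top: lid left/upper outline only
print("side pred lid col, tub-rim col:",proj(d1["side"],[[.5874,.2440,.13]]),proj(d1["side"],[[.5874,.2440,.07]]))
E
python3 sil.py
```

```text
tub top [0.5881 0.246 ] rms px 0.53 60
tub side [0.5899 0.2454] rms px 0.32 67
lid side [0.5881 0.2491] rms px 0.17 34
side pred lid col, tub-rim col: [[279.51531446 156.97690923]] [[279.97026065 172.54990356]]
```

```bash
cat > low.py <<'E'
from h import *
from station import r
R2=Ro.from_euler('z',220.6,degrees=True);o=list(tool(R2,1));c=[.5888,.2455]
r.servo_line(list(tcp([*c,.096],R2)),o,speed=.06);r.wait(.2)
s=r.sense();f0=s["contact_force"];print(s["clock"],f0.round(2),s["tcp_pos"].round(4))
for z in np.arange(.092,.067,-.002):
    r.servo_line(list(tcp([*c,z],R2)),o,speed=.02);r.wait(.1)
    s=r.sense();f=s["contact_force"]-f0;print(round(z,3),(s["tcp_pos"]-[0,0,.193]).round(4),f.round(1),(s["torque"]).round(2))
    if f[2]>5: break
print(s["clock"])
E
python3 low.py
```

```text
8.7667 [-0.07  0.25 -1.39] [0.5889 0.2456 0.2897]
0.092 [0.5888 0.2455 0.092 ] [ 1.2 -0.8 -0.9] [-0.08 -0.05 -0.01]
0.09 [0.5888 0.2455 0.09  ] [ 0.  -0.4 -1. ] [-0.01 -0.04 -0.03]
0.088 [0.5888 0.2455 0.088 ] [ 0.7 -0.2 -0.5] [ 0.02 -0.   -0.03]
0.086 [0.5888 0.2455 0.086 ] [ 0.  -0.5 -1.1] [-0.01 -0.02  0.03]
0.084 [0.5888 0.2455 0.084 ] [-0.4  0.  -1. ] [-0.03 -0.01 -0.07]
0.082 [0.5888 0.2455 0.0819] [-0.3 -0.6 -1.3] [-0.02 -0.04  0.02]
0.08 [0.5888 0.2455 0.0799] [ 0.4  0.4 -1.2] [-0.05  0.01  0.04]
0.078 [0.5888 0.2455 0.0779] [ 0.1 -0.3 -0.9] [-0.01 -0.02 -0.02]
0.076 [0.5888 0.2455 0.0759] [ 0.   0.5 -0.3] [ 0.02 -0.02  0.01]
0.074 [0.5888 0.2455 0.074 ] [ 0.2 -0.3 -1.4] [-0.01 -0.01  0.  ]
0.072 [0.5888 0.2456 0.0719] [ 0.7  0.3 -1.3] [0.12 0.04 0.03]
0.07 [0.5888 0.2455 0.0699] [ 0.8  0.3 -0.9] [ 0.11 -0.09  0.04]
0.068 [0.5888 0.2455 0.0679] [ 0.5  0.3 -1.8] [ 0.19 -0.11  0.02]
13.4167
```

It passed where the ledge should be without contact. The grip height may be a few mm off, so I'll continue carefully.

```bash
cat > low2.py <<'E'
from h import *
from station import r
R2=Ro.from_euler('z',220.6,degrees=True);o=list(tool(R2,1));c=[.5888,.2455]
for z in np.arange(.067,.055,-.001):
    r.servo_line(list(tcp([*c,z],R2)),o,speed=.02);r.wait(.1)
    s=r.sense();f=s["contact_force"];print(round(z,3),(s["tcp_pos"][2]-.193).round(4),f.round(1),(s["torque"]).round(2))
    if f[2]>4: break
S=r.snapshot("side");T=r.snapshot("top");pickle.dump(dict(side=S,top=T),open("snap2.pkl","wb"))
print(r.sense()["clock"])
cr=lambda s,u,v:cv2.resize(s["frame"][v:v+75,u:u+100,::-1],(800,600),interpolation=cv2.INTER_CUBIC)
cv2.imwrite("pics/low.png",cr(S,231,135))
E
python3 low2.py
```

```text
0.067 0.067 [ 0.4  1.1 -2.7] [ 0.19 -0.16  0.12]
0.066 0.0662 [ 1.   0.7 -0.9] [ 0.17 -0.15  0.02]
0.065 0.0659 [-3.4  0.7  5.8] [-0.09  0.3  -0.07]
14.5667
```

View pics/low.png

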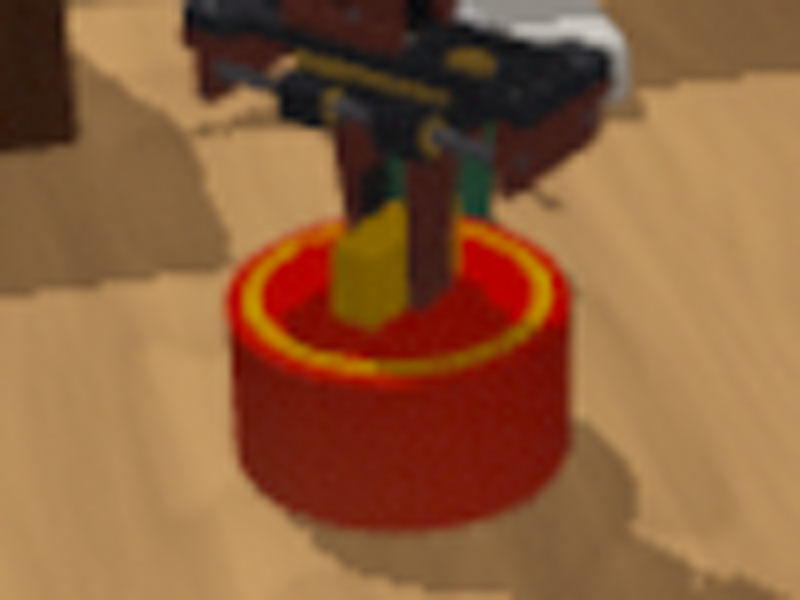

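The disc sits flush on the rim with no gap: tub bottom at row 530, lid edge at row 385, which is 18 px, matching tub plus disc thickness. The lugs dropped straight through the gaps. I'll release, retreat and verify.

```bash
cat > rel.py <<'E'
from h import *
from station import r
R2=Ro.from_euler('z',220.6,degrees=True);c=[.5888,.2455]
r.let_go();r.wait(.2)
r.servo_line(list(tcp([*c,.15],R2)),speed=.08)
r.servo_line([.42,.05,.42],speed=.2);r.wait(.3)
s=r.sense();print(s["clock"],s["contact_force"].round(2),s["opening"])
d={n:r.snapshot(n) for n in("side","top")};pickle.dump(d,open("snap3.pkl","wb"))
import sil
from sil import fitxy
for z in (.070,.078):
    X=np.r_[circ(.075,0),circ(.075,z+.006)]
    fitxy(d["top"],(160,160,235,235),X,[.588,.2455],f"top z{z}");fitxy(d["side"],(248,145,315,207),X,[.588,.2455],f"side z{z}")
cr=lambda s,u,v:cv2.resize(s["frame"][v:v+75,u:u+100,::-1],(400,300),interpolation=cv2.INTER_CUBIC)
f=lambda s:cv2.resize(s["frame"][:,:,::-1],(400,300),interpolation=cv2.INTER_AREA)
cv2.imwrite("pics/end.png",np.vstack([np.hstack([cr(d["side"],231,135),cr(d["top"],150,160)]),np.hstack([f(d["side"]),f(d["top"])])]))
E
python3 rel.py
```

```text
18.8917 [-0.29  0.49  0.69] 0.08772580595432226
tub top [0.5881 0.246 ] rms px 0.53 60
tub side [0.5899 0.2454] rms px 0.32 67
lid side [0.5881 0.2491] rms px 0.17 34
side pred lid col, tub-rim col: [[279.51531446 156.97690923]] [[279.97026065 172.54990356]]
top z0.07 [0.5808 0.2286] rms px 7.1 52
side z0.07 [0.5892 0.2455] rms px 0.44 58
top z0.078 [0.5782 0.2262] rms px 7.3 52
side z0.078 [0.5892 0.2456] rms px 1.32 58
```

View pics/end.png

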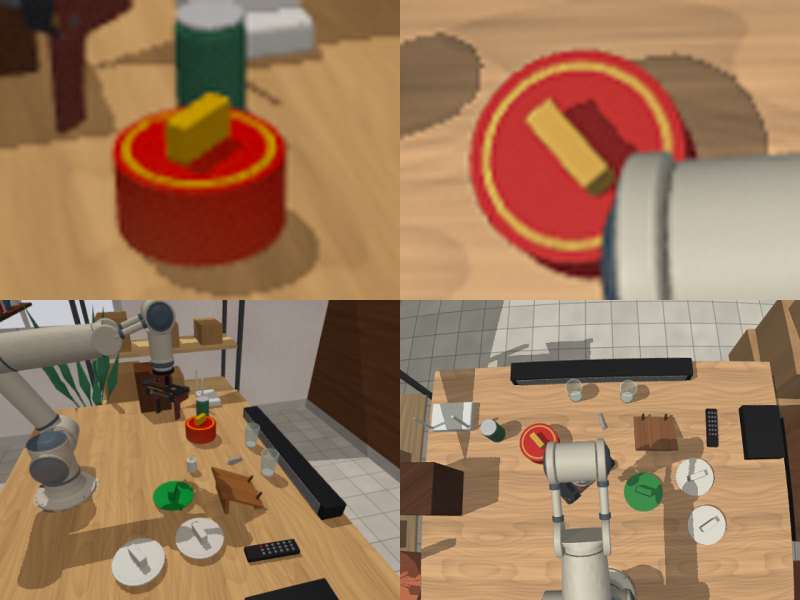

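The lid is flat on the rim: the side silhouette fits z = 0.070 at 0.44 px rms, against 1.32 px at 0.078. It is centred at (0.589,0.2455), within the tub estimate. The visible bystanders look undisturbed, and the arm is clear.

```bash
python3 -c "
from station import r
print(r.hand_in())"
```

```text
the job is handed in; nothing more can be done
None
```

The lid is on the candy box, flat on the rim with its lugs through the gaps (they dropped in on the first lowering, so no turning was needed), released and handed in at about 19 s; the hand-in returned no verdict.

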